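Slide the tall bottle crate home into its corner stop

TASK

Push the tall bottle crate along the table until it stands snug against both rails of the white L-shaped corner stop. It is heavy and tips easily, so push it low, near its base, so that it slides flat on the table: do not tip it, lift it or use its carry handle. Leave the other things on the table where they are, and finish with the robot clear of the crate.

Things in the scene. Friction and masses are not known exactly. Their poses are not given: they have to be found in the camera images.
- crate: Tall grey crate with four brown bottles, about 2 kg: takes 8 to 16 N to slide; tips if pushed much above 65 mm. Upright walls (closed and flat to the touch) 100 mm along its x, 110 mm along its y, 190 mm high; white caps to 225 mm. Origin: centre of underside, z up. Starts short of the stop, turned under 0.3 rad from it; home, its +x wall touches the back rail, its +y wall the side rail.
- crate_handle: The crate's carry handle, an arch of 12 mm round steel bar over the middle of the crate, in its plane x = 0, uprights at y = -51 and +51 mm, top bar's centre line 265 mm above the crate's underside. Same origin and axes as the crate. Not to be touched.
- corner_stop: White L-shaped stop fixed to the table: two rails 25 mm wide, 30 mm high. Origin: inner corner of the L at table level, z up. Back rail: inner face in the plane x = 0, 220 mm along -y. Side rail: inner face in the plane y = 0, 200 mm along -x. The crate's place is inside the L: home, its origin is at x = -50, y = -55 mm in this frame, axes parallel.
- pepper_mill: Wooden pepper mill, 56 mm across, 160 mm tall, standing loose behind the back rail. Origin: centre of the underside. Leave alone.
- jar: Glass jar with a lid, 68 mm across, 100 mm tall, standing loose beyond the side rail. Origin: centre of the underside. Leave alone.
- cutter: Round steel pastry cutter, 70 mm across, 25 mm high, lying loose on the robot's side of the side rail's end. Origin: centre of the underside. Leave alone.
- bowl: Steel bowl, 170 mm across, 75 mm high, right of the crate. Origin: centre of the underside. Leave alone.
- spatula: Spatula lying on the table to the left. Leave alone.
- tenderiser: Hammer-shaped meat tenderiser lying to the right. Leave alone.
- muffin_tin: Dark muffin tin, 200 x 270 mm, 35 mm high, to the left. Origin: centre of the underside. Leave alone.

How it is judged:
At the end, for the whole second after the job is handed in: The crate stands flat and still on the table inside the corner stop, its origin within 7 mm along each axis of its home place in the stop's frame, and square to the rails within 0.06 rad (x of crate in the frame of corner_stop between -0.057 and -0.043 m and y of crate in the frame of corner_stop between -0.062 and -0.048 m and angle between the x axis of crate and the x axis of corner_stop, either way round below 0.06 rad and angle between crate's own z axis and vertical below 0.04 rad and height (world z) of crate below 0.005 m and linear speed of crate below 0.01 m/s); the robot touches nothing.
It fails at once if the crate tipped by more than 0.15 rad (angle between crate's own z axis and vertical above 0.15 rad).
It fails at once if the crate was lifted off the table (its origin more than 12 mm up) (height (world z) of crate above 0.012 m).
It fails at once if the carry handle was touched by the robot (contact force between any of the fingers, the arm and crate_handle above 1 N).
It fails at once if another thing was moved by more than 25 mm (distance of any of pepper_mill, jar, cutter, bowl, spatula, tenderiser, muffin_tin from where it was at the start of the episode above 0.025 m).
It also fails if it takes over 51 s, if anything falls off the work surface, if the arm or the gripper's body presses on something with over 40 N, if the wrist force passes 120 N, or if a joint passes its speed limit or range.

ROBOT

A 6-joint arm with a two-finger parallel gripper is mounted at the origin on the work surface. World frame = base frame: x ahead of the robot, y to its left, z up, the work surface at z = 0. Lengths are in m, angles in rad, forces in N, time in s.
With the tool pointing down it reaches from about 0.425 to 0.95 m from the base axis. Payload 3.5 kg.
Tool frame: the origin (TCP) lies midway between the tips of the shut fingers; the grasp point (between the pads) lies 19 mm behind it; x points along the fingers, z is the direction in which the jaws open and shut, and the axes are right-handed (so a half turn about x gives the same grasp; the last joint's range is limited). The gripper opens to 85 mm and grips with 20 to 120 N. Pads are 22 mm wide; open, the fingers measure 114 mm over their backs; the gripper's body (76 mm by 85 mm) begins 54 mm behind the grasp point. The pads swing forward as they close: fully open they stand 13 mm farther back than shut.
Start: joints at [-1.484, 0.286, 1.577, -0, 1.279, -0.15], TCP at [0.158, -0.656, 0.231] pointing down, gripper open.
Joint ranges: [-2.77, 2.77], [-0.9, 2.22], [0.21, 2.48], [-1.53, 4.67], [0.24, 2.81], [-2.84, 2.84]. Speed limits (rad/s): [2.79, 2.79, 3.14, 3.14, 3.14, 3.14].

INTERFACE

Orientations are given as a unit quaternion [x, y, z, w].
In Python, from plant import readout, eyes, ctrl gives the robot as it stands.
- The arm moves only by the tool move_arm, never from a script. Its argument "commands" is a list of rows, each a list of 7 numbers: the turn, a rotation vector about the world's x, y, z in rad, then the shift along the world's x, y, z in mm, then the closure in counts, from 0 (fully open) to 255 (shut). A call has 1 to 12 rows; each row is the pose to reach, as a shift and turn from the pose measured when the call began; what a row does not reach only later rows make up. A row lasts 1/10 s, in which the tool goes at most 50 mm and 8.59 degrees, less where a joint would pass 70% of its speed; a pose out of reach is approached as far as the arm can. A call with a gripper value outside its range is refused whole. The fingers move at their own pace and stop on an object; "newtons" is the grip in N (left out, the last holds). Time passes only in rows, so rows that repeat a pose let the fingers close. It gives the time, the measured TCP pose, the force and the opening at its end, in the units of the state.
- readout.get_state(): the state, without advancing time (a new reading comes with each control period).
- eyes.read_camera(name): name is "scene" or "top" or "wrist"; returns a dict with "color" (420x560x3 uint8, red, green, blue), "depth" (420x560 float32, m along the optical axis (not along the pixel's ray), 0 where there is no reading), "K" (3x3 intrinsics, pixels), "dist" ([k1, k2, p1, p2, k3] as OpenCV has them; the pictures are not rectified), "eye" and "attitude" of the camera in the world. Camera axes: x right, y down, z forward; pixel columns grow to the right and rows downward; lengths in m; the calibration is good to about 2 mm. A picture is of the moment at which its call begins.
- ctrl.sign_off(): hands the job in, once; it reports no verdict.
The state is a dict: "time": time; "qpos": joint angles; "dq": joint speeds; "joint_efforts": joint torques, N m; "eef_pos": TCP position; "tcp_rot": TCP orientation; "contact_force": force on the tool from outside, world axes, zero at the start; "wrist_torque": the same for the moment, N m; "opening": opening from 0.0 (shut) to 1.0 (fully open).
Only numpy, scipy, OpenCV 4.12 (cv2) and the standard library are available. Lean on these libraries where they do the work, as an engineer would, in place of code of your own. Each camera call takes 0.05 s, during which the arm holds its last target.

## Working session

There is one attempt and no reset: what is moved stays moved. The work goes in short steps, Python scripts to look and compute and a tool call to move; the robot and the scene stay as the last step left them, time stands still between calls to the robot, and variables do not carry over. Pictures are saved under pics/ and viewed, and the job is handed in when it is done.

Besides the shell and the picture viewer there is one more tool, called after "Emit:" as name([rows], argument=value, ...), one row to a line, values as JSON. move_arm: Moves the arm, as the interface text tells. Its arguments: {"type":"object","properties":{"commands":{"type":"array"},"newtons":{"type":"number"}},"required":["commands"]}

```bash
ls; mkdir -p pics
python3 - <<'E'
from plant import readout, eyes, ctrl
import cv2, numpy as np, pickle
s=readout.get_state(); print(s)
for n in ["scene","top"]:
    c=eyes.read_camera(n); pickle.dump(c,open(n+"0.pkl","wb"))
    cv2.imwrite(f"pics/{n}0.png",cv2.resize(c["color"][:,:,::-1],(800,600),interpolation=cv2.INTER_CUBIC))
    print(n,c["K"],c["dist"],c["eye"],c["attitude"])
E
```

```text
pics
{'time': 0.0, 'qpos': array([-1.48401429e+00,  2.87171260e-01,  1.57822017e+00, -2.75012365e-05,
        1.27862513e+00, -1.49976967e-01]), 'dq': array([-0.00051842, -0.00070235,  0.00082221,  0.00036006,  0.00074947,
        0.00164563]), 'joint_efforts': array([-1.17003794e-03, -4.05989635e+01, -2.92623478e+01, -2.76839064e-04,
        5.85108486e-03,  4.15739379e-06]), 'eef_pos': array([ 0.15830105, -0.65547278,  0.2299201 ]), 'tcp_rot': array([ 0.43806498,  0.55614691, -0.43682808,  0.55496028]), 'contact_force': array([-1.00707246e+00,  1.12232439e-01,  6.87206374e-04]), 'wrist_torque': array([-0.03029735,  0.01032847,  0.06002132]), 'opening': 1.0003485089297972}
scene [[402.95568501   0.         279.92481342]
 [  0.         402.95568501 209.18704201]
 [  0.           0.           1.        ]] [0.01981561 0.         0.         0.         0.        ] [1.07832892 0.42515662 0.98048784] [ 0.43142024  0.84959497 -0.2698335  -0.13876185]
top [[519.07909143   0.         289.33069639]
 [  0.         519.07909143 215.9941349 ]
 [  0.           0.           1.        ]] [-0.11272602  0.          0.          0.          0.        ] [0.26131467 0.03345453 1.69537399] [ 0.71286765 -0.69580253  0.06655098 -0.05700459]
```

View pics/scene0.png

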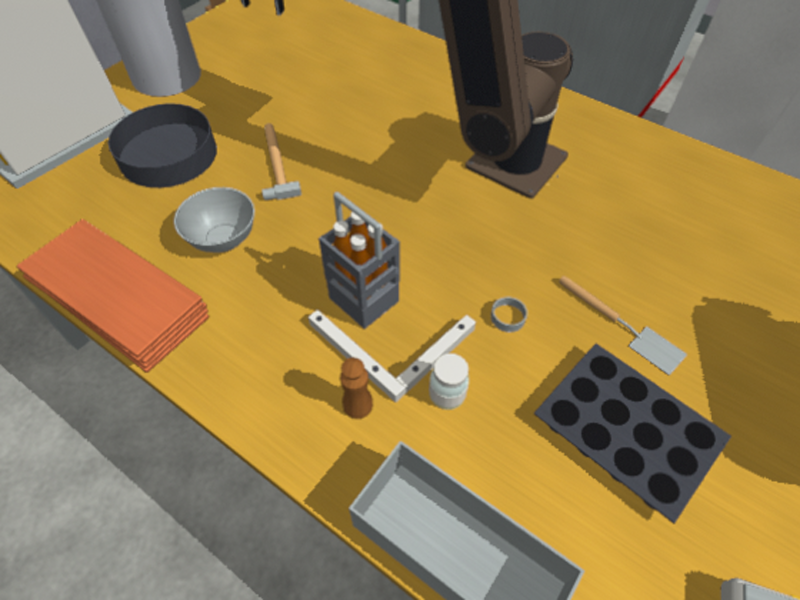

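View pics/top0.png

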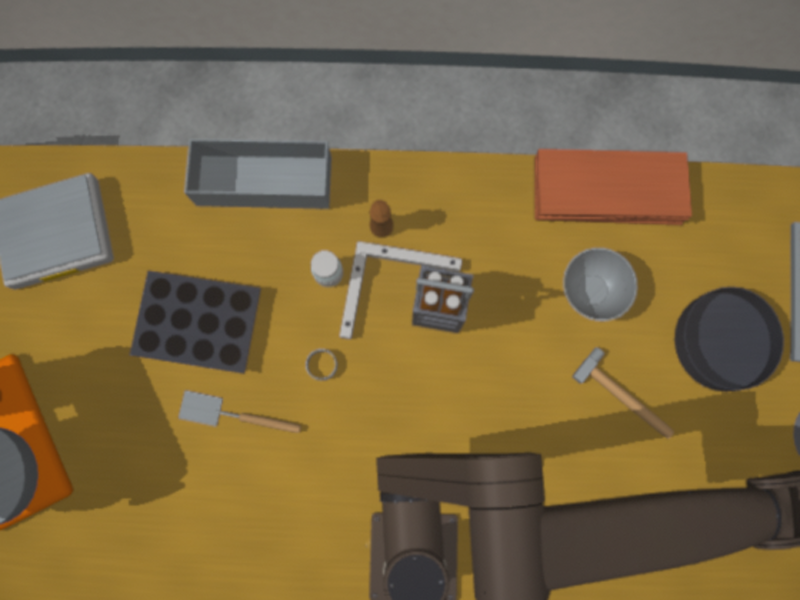

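The scene picture shows the crate at about (360,270), short of the L, whose corner is at about (400,390). In the top view the crate is at (442,300) and the inner corner at about (365,255). I'll build a metric height map and use it to measure both.

```bash
cat > h.py <<'E'
import numpy as np, cv2, pickle
from scipy.spatial.transform import Rotation as R
def cloud(c):
    d=c["depth"]; h,w=d.shape
    uv=np.stack(np.meshgrid(np.arange(w),np.arange(h)),-1).reshape(-1,1,2).astype(np.float64)
    n=cv2.undistortPoints(uv,c["K"],np.array(c["dist"])).reshape(-1,2)
    z=d.reshape(-1).astype(float)
    p=np.c_[n*z[:,None],z]
    P=R.from_quat(c["attitude"]).apply(p)+c["eye"]
    P[z<=0]=np.nan
    return P.reshape(h,w,3)
def pix2plane(c,uv,zp):
    n=cv2.undistortPoints(np.array(uv,float).reshape(-1,1,2),c["K"],np.array(c["dist"])).reshape(-1,2)
    r=R.from_quat(c["attitude"]).apply(np.c_[n,np.ones(len(n))])
    t=(zp-c["eye"][2])/r[:,2]
    return c["eye"]+r*t[:,None]
def proj(c,P):
    Rm=R.from_quat(c["attitude"]).inv()
    q=Rm.apply(np.atleast_2d(P)-c["eye"])
    return cv2.projectPoints(q,np.zeros(3),np.zeros(3),c["K"],np.array(c["dist"]))[0].reshape(-1,2)
E
python3 - <<'E'
from h import *
for n in ["scene","top"]:
    c=pickle.load(open(n+"0.pkl","rb")); P=cloud(c)
    # table check
    m=(np.abs(P[...,2])<.015)&(P[...,0]>.35)&(P[...,0]<.8)&(abs(P[...,1])<.3)
    print(n,"table z",np.nanmedian(P[m][:,2]),P[m][:,2].std())
    # ortho map
    x0,x1,y0,y1=.40,.85,-.25,.25; s=1200
    # color-coded height, 1.2px/mm
    im=np.zeros((540,600,3),np.uint8)
    col=c["color"]
    Q=P.reshape(-1,3); C=col.reshape(-1,3)[:,::-1]
    ok=np.isfinite(Q[:,0])&(Q[:,0]>x0)&(Q[:,0]<x1)&(Q[:,1]>y0)&(Q[:,1]<y1)
    for q,cc in zip(Q[ok],C[ok]):
        u=int((y1-q[1])*s);v=int((x1-q[0])*s)
        cv2.circle(im,(u,v),1,[int(a) for a in cc],-1)
    cv2.imwrite(f"pics/ortho_{n}.png",im)
    # white rail: rail top z
    hsv=cv2.cvtColor(col,cv2.COLOR_RGB2HSV)
    w=(hsv[...,1]<60)&(hsv[...,2]>130)&(P[...,2]>.022)&(P[...,2]<.038)&(P[...,0]>.4)&(P[...,0]<.85)&(P[...,1]>-.2)&(P[...,1]<.2)
    q=P[w]; print("rail pts",w.sum(),q.min(0),q.max(0),np.median(q[:,2]))
    g=c["color"]; z=5 if n=="top" else 4
    b=(290,215,360,330)
# crops
c=pickle.load(open("top0.pkl","rb")); cr=c["color"][150:250,220:345,::-1]; cv2.imwrite("pics/crop_top.png",cv2.resize(cr,None,fx=6,fy=6,interpolation=cv2.INTER_CUBIC))
c=pickle.load(open("scene0.pkl","rb")); cr=c["color"][130:285,200:345,::-1]; cv2.imwrite("pics/crop_scene.png",cv2.resize(cr,None,fx=3.8,fy=3.8,interpolation=cv2.INTER_CUBIC))
E
```

```text
scene table z -0.0002898191376675685 0.002415819620157361
rail pts 1247 [ 0.40435294 -0.09291442  0.02201905] [0.71004479 0.19809238 0.03507473] 0.029458419733986108
top table z 0.0018135563974603919 0.004148532447168463
rail pts 843 [ 0.41493024 -0.09143503  0.0220033 ] [0.708016   0.18947916 0.03797891] 0.031487219385965215
```

View pics/crop_top.png

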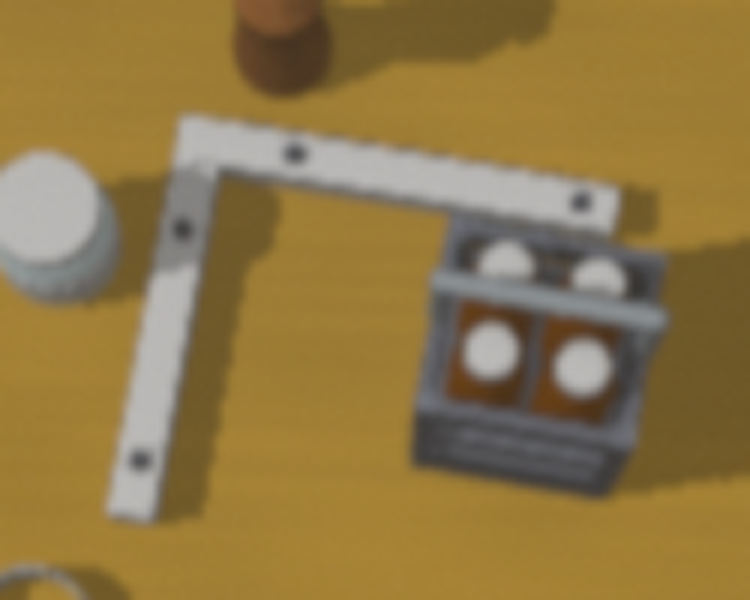

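View pics/crop_scene.png

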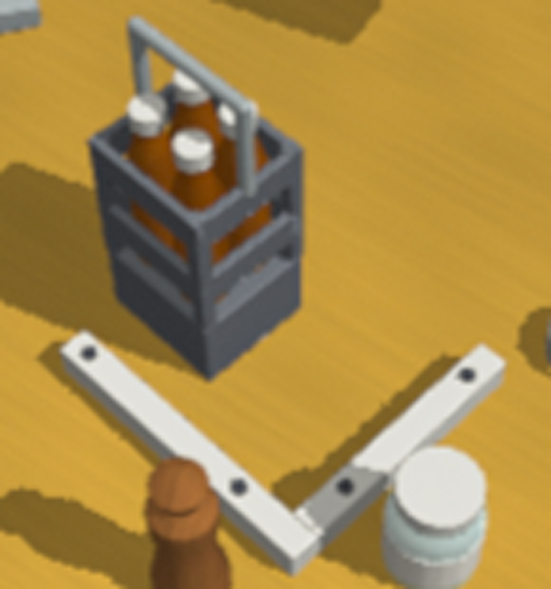

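View pics/ortho_top.png

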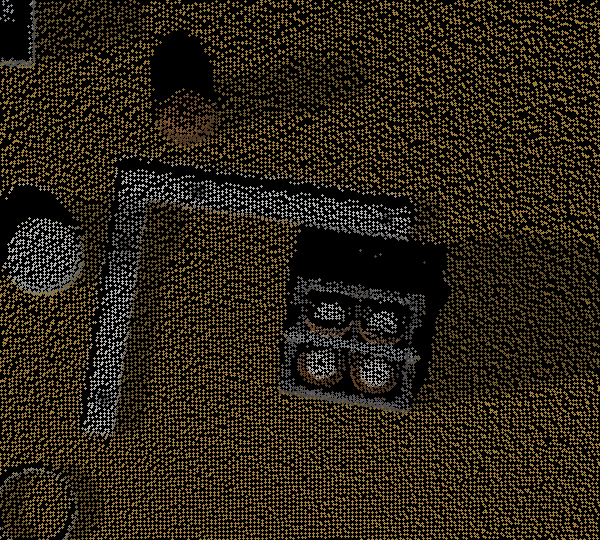

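```bash
cat > fit.py <<'E'
from h import *
from scipy.optimize import least_squares
def obj2w(p,L): 
    x,y,t=p; L=np.array(L,float); c,s=np.cos(t),np.sin(t)
    return np.c_[x+c*L[:,0]-s*L[:,1], y+s*L[:,0]+c*L[:,1], L[:,2]]
def fit(obs,p0):
    # obs: list of (cam, localpts, pix)
    f=lambda p: np.concatenate([(proj(c,obj2w(p,L))-np.array(px)).ravel() for c,L,px in obs])
    r=least_squares(f,p0,loss="soft_l1",f_scale=1.0); return r.x, f(r.x).reshape(-1,2)
def cp(U,s,off): return (np.array(U,float)+.5)/s-.5+np.array(off)
E
python3 - <<'E'
from fit import *
T=pickle.load(open("top0.pkl","rb"));S=pickle.load(open("scene0.pkl","rb"))
t=lambda U:cp(U,6,(220,150)); s=lambda U:cp(U,3.8,(200,130))
Lt=[[0,0,.03],[0,-.22,.03],[-.2,0,.03],[.025,.025,.03],[.025,-.22,.03],[-.2,.025,.03]]
ot=(T,[Lt[i] for i in (0,1,2,3,4,5)],t([[217,168],[612,235],[157,522],[180,115],[620,187],[106,515]]))
os_=(S,[Lt[i] for i in (1,4,5,2,0)],s([[85,330],[62,350],[504,362],[487,345],[302,512]]))
p0=[.68,.12,0.0]
for n,o in (("top",[ot]),("scene",[os_]),("both",[ot,os_])):
    p,r=fit(o,p0); print("L",n,p.round(4),np.abs(r).max(1).round(1))
L=p
a,b=.05,.055
ct=(T,[[-a,b,.19],[-a,-b,.19],[a,-b,.19],[a,b,.19],[-a,b,0],[-a,-b,0]],t([[418,403],[637,443],[665,257],[452,213],[413,467],[610,495]]))
cs=(S,[[a,-b,.19],[a,b,.19],[-a,b,.19],[a,b,0],[a,-b,0],[-a,b,0]],s([[90,142],[198,217],[300,150],[210,380],[118,298],[300,303]]))
for n,o in (("top",[ct]),("scene",[cs]),("both",[ct,cs])):
    p,r=fit(o,[.6,0,0]); print("C",n,p.round(4),np.abs(r).max(1).round(1))
def rel(p,L):
    d=p[:2]-L[:2]; c,s_=np.cos(L[2]),np.sin(L[2]); return np.array([c*d[0]+s_*d[1],-s_*d[0]+c*d[1],p[2]-L[2]])
print("crate in L",rel(p,L).round(4),"home world",obj2w(L,[[-.05,-.055,0]]))
E
```

```text
L top [ 0.6824  0.1277 -0.1405] [0.1 0.5 0.6 0.3 0.2 0.3]
L scene [ 0.6807  0.1319 -0.1405] [0.7 0.1 1.6 0.8 1.2]
L both [ 0.682   0.1291 -0.1435] [0.3 0.4 1.3 0.3 0.5 0.4 0.2 0.9 0.7 1.6 2.4]
C top [ 0.565  -0.0449 -0.1454] [0.6 0.2 1.5 0.3 0.2 0.7]
C scene [ 0.559  -0.0437 -0.1441] [1.3 2.3 1.7 0.3 1.  0.9]
C both [ 0.5622 -0.044  -0.1378] [1.7 1.1 0.7 0.7 0.8 1.5 1.8 3.  1.2 1.  1.8 0.8]
crate in L [-0.0938 -0.1885  0.0056] home world [[0.6246165  0.08183132 0.        ]]
```

```bash
cat > tgt.py <<'E'
from fit import *
L=np.array([.682,.1285,-.1415])
def LW(x,y,z=0): return obj2w(L,[[x,y,z]])[0]
def Rt(push,theta,sgn=1):
    c,s=np.cos(L[2]),np.sin(L[2]); ex=np.array([c,s,0]);ey=np.array([-s,c,0]);ez=np.array([0,0,1.])
    f=ey if push=='y' else ex; j=ex if push=='y' else ey
    tx=f*np.sin(theta)-ez*np.cos(theta); tz=sgn*j; ty=np.cross(tz,tx)
    return R.from_matrix(np.c_[tx,ty,tz])
def delta(s,Rg,pg):
    R0=R.from_quat(s["tcp_rot"]); rv=(Rg*R0.inv()).as_rotvec(); return rv.round(3),((np.array(pg)-s["eef_pos"])*1000).round(1)
E
python3 - <<'E'
from tgt import *
from plant import readout
s=readout.get_state(); print(R.from_quat(s["tcp_rot"]).as_matrix().round(3))
T=pickle.load(open("top0.pkl","rb"));P=cloud(T)
m=(P[...,2]>.012)&(P[...,0]>.3)&(P[...,0]<.85)&(P[...,1]<-.13)&(P[...,1]>-.45)
q=P[m];
for lo,hi in((.012,.03),(.05,.09)):
    a=q[(q[:,2]>lo)&(q[:,2]<hi)]; print(len(a),a.min(0),a.max(0))
b=pix2plane(T,[[600*.7,285*.7]],.04);print("bowl",b, "tender",pix2plane(T,[[590*.7,365*.7],[668*.7,433*.7]],.02))
for sg in(1,-1):
    for p in 'yx':
        print(p,sg,delta(s,Rt(p,np.radians(45),sg),LW(-.094,-.31,.2)))
print(LW(-.094,-.32),LW(-.1,-.055), LW(-.15,-.055))
E
```

```text
[[-0.     0.972  0.235]
 [ 0.002  0.235 -0.972]
 [-1.     0.    -0.002]]
931 [ 0.30634913 -0.44993892  0.01200649] [ 0.84862525 -0.13161868  0.02996024]
1506 [ 0.53424126 -0.44999045  0.05004488] [ 0.84985072 -0.26669483  0.08595882]
bowl [[ 0.62039361 -0.41477007  0.04      ]] tender [[ 0.43695747 -0.39311485  0.02      ]
 [ 0.28478933 -0.57250129  0.02      ]]
y 1 (array([ 0.614, -0.561,  1.127]), array([386.9, 490.4, -30.1]))
x 1 (array([-1.084, -0.055,  2.574]), array([386.9, 490.4, -30.1]))
y -1 (array([ 0.616,  0.681, -1.833]), array([386.9, 490.4, -30.1]))
x -1 (array([ 0.036, -0.789, -0.359]), array([386.9, 490.4, -30.1]))
[ 0.54381043 -0.17504512  0.        ] [0.57524289 0.08815252 0.        ] [0.52574261 0.09520394 0.        ]
```

Emit:
move_arm([
  [0.61, -0.56, 1.13, 380, 470, 0, 105],
  [0.61, -0.56, 1.13, 380, 470, 0, 105],
  [0.61, -0.56, 1.13, 380, 470, 0, 105],
  [0.61, -0.56, 1.13, 380, 470, 0, 105],
  [0.61, -0.56, 1.13, 380, 470, 0, 105],
  [0.61, -0.56, 1.13, 380, 470, 0, 105],
  [0.61, -0.56, 1.13, 380, 470, 0, 105],
  [0.61, -0.56, 1.13, 380, 470, 0, 105],
  [0.61, -0.56, 1.13, 380, 470, 0, 105],
  [0.61, -0.56, 1.13, 380, 470, 0, 105],
  [0.61, -0.56, 1.13, 380, 470, 0, 105],
  [0.61, -0.56, 1.13, 380, 470, 0, 105],
])

```text
time: 1.3
eef_pos: [0.5362, -0.1875, 0.2292]
tcp_rot: [0.315, 0.633, 0.223, 0.671]
contact_force: [0.4, -0.4, -0.3]
opening: 0.589
```

Run:
```python
from tgt import *
from plant import readout
s=readout.get_state(); print(s["time"],s["qpos"].round(3),s["eef_pos"].round(4),s["opening"],s["contact_force"].round(1)); print(R.from_quat(s["tcp_rot"]).as_matrix().round(3))
th=np.radians(45)
print(delta(s,Rt('y',th),LW(-.094,-.32,.2)),delta(s,Rt('y',th),LW(-.094,-.30,.035)))
```

```text
1.3 [-0.777  0.25   1.763  0.605  1.646 -0.755] [ 0.5362 -0.1875  0.2292] 0.589369072569228 [ 0.4 -0.4 -0.3]
[[ 0.1    0.098  0.99 ]
 [ 0.698  0.702 -0.14 ]
 [-0.709  0.705  0.001]]
(array([ 0.003,  0.001, -0.001]), array([  7.6,  12.5, -29.2])) (array([ 0.003,  0.001, -0.001]), array([  10.4,   32.3, -194.2]))
```

Emit:
move_arm([
  [0, 0, 0, 5, 5, -50, 105],
  [0, 0, 0, 8, 10, -100, 105],
  [0, 0, 0, 9, 15, -150, 105],
  [0, 0, 0, 9, 20, -185, 105],
  [0, 0, 0, 9, 20, -194, 105],
  [0, 0, 0, 9, 20, -194, 105],
])

```text
time: 1.9
eef_pos: [0.5443, -0.1668, 0.0339]
tcp_rot: [0.316, 0.633, 0.224, 0.67]
contact_force: [0.5, 0.4, 0.4]
opening: 0.588
```

```bash
cat > look.py <<'E'
import sys
from tgt import *
from plant import readout, eyes
tag=sys.argv[1]
s=readout.get_state(); print(s["time"],s["qpos"].round(3),s["eef_pos"].round(4),s["opening"],s["contact_force"].round(1))
for n in sys.argv[2:]:
    c=eyes.read_camera(n); pickle.dump(c,open(f"{n}_{tag}.pkl","wb"))
    if n=="top": cr=c["color"][140:260,215:365]; f=5; 
    elif n=="scene": cr=c["color"][120:290,190:370]; f=3.5
    else: cr=c["color"]; f=1.4
    cv2.imwrite(f"pics/{n}_{tag}.png",cv2.resize(cr[:,:,::-1],None,fx=f,fy=f,interpolation=cv2.INTER_CUBIC))
d=s["eef_pos"]-np.r_[L[:2],0]; c,si=np.cos(L[2]),np.sin(L[2]); print("TCP in L",(np.array([c*d[0]+si*d[1],-si*d[0]+c*d[1],d[2]])*1000).round(1))
E
python3 look.py a scene top
```

```text
1.9 [-0.744  0.517  1.828  0.636  1.362 -0.924] [ 0.5443 -0.1668  0.0339] 0.5880776793481678 [0.5 0.4 0.4]
TCP in L [ -94.6 -311.7   33.9]
```

View pics/scene_a.png

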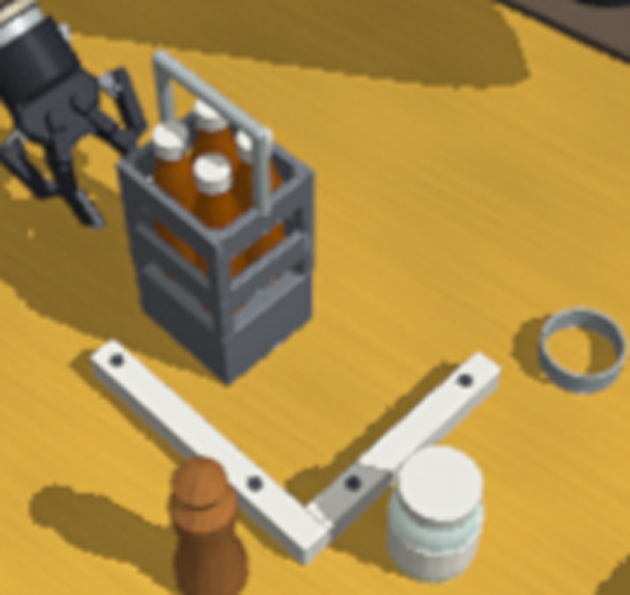

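View pics/top_a.png

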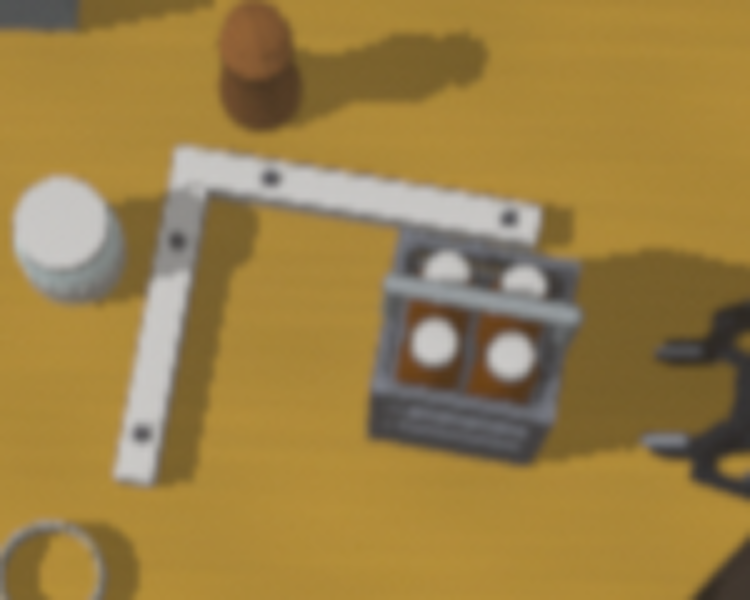

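Emit:
move_arm([
  [0, 0, 0, 3.5, 25, 0, 105],
  [0, 0, 0, 7, 49, 0, 105],
  [0, 0, 0, 8, 55, 0, 105],
  [0, 0, 0, 8.7, 61, 0, 105],
  [0, 0, 0, 9.5, 67, 0, 105],
  [0, 0, 0, 10.4, 73, 0, 105],
  [0, 0, 0, 11.2, 79, 0, 105],
  [0, 0, 0, 12, 84, 0, 105],
  [0, 0, 0, 12.7, 89, 0, 105],
  [0, 0, 0, 13.4, 94, 0, 105],
  [0, 0, 0, 14.1, 99, 0, 105],
  [0, 0, 0, 14.1, 99, 0, 105],
])

```text
time: 3.2
eef_pos: [0.5631, -0.0751, 0.0384]
tcp_rot: [0.311, 0.63, 0.219, 0.676]
contact_force: [-0.9, -11.5, 1.9]
opening: 0.588
```

```bash
python3 look.py b scene top
```

```text
3.2 [-0.604  0.452  1.91   0.719  1.269 -0.861] [ 0.5631 -0.0751  0.0384] 0.5884831119988498 [ -0.9 -11.5   1.9]
TCP in L [ -89.  -218.4   38.4]
```

View pics/scene_b.png

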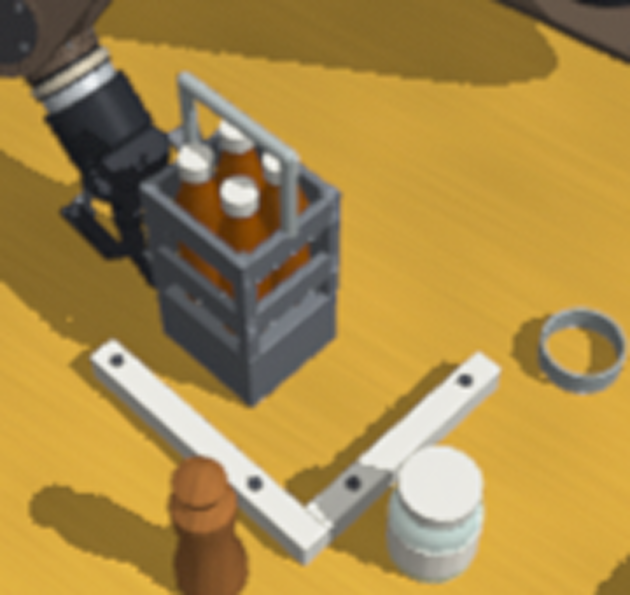

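View pics/top_b.png

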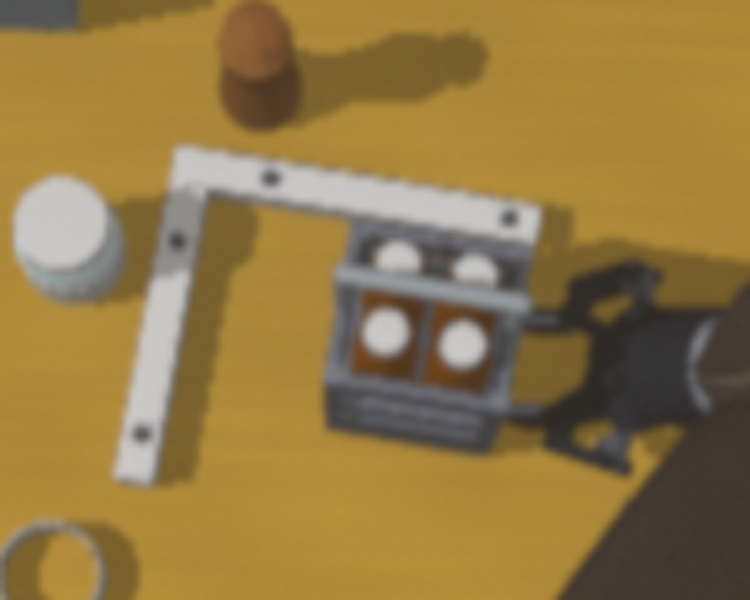

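Emit:
move_arm([
  [0, 0, 0, -1, 8, -3, 105],
  [0, 0, 0, -1, 15, -5, 105],
  [0, 0, 0, -1, 21, -6, 105],
  [0, 0, 0, 0, 27, -6, 105],
  [0, 0, 0, 1, 33, -6, 105],
  [0, 0, 0, 2, 39, -6, 105],
  [0, 0, 0, 3, 45, -6, 105],
  [0, 0, 0, 4, 51, -6, 105],
  [0, 0, 0, 5, 57, -6, 105],
  [0, 0, 0, 6, 63, -6, 105],
  [0, 0, 0, 7, 69, -6, 105],
  [0, 0, 0, 8, 75, -6, 105],
])

```text
time: 4.5
eef_pos: [0.5771, -0.0085, 0.0372]
tcp_rot: [0.308, 0.626, 0.216, 0.683]
contact_force: [-4.1, -22.1, 14.2]
opening: 0.588
```

```bash
python3 look.py c scene top
python3 - <<'E'
from tgt import *
from plant import readout
s=readout.get_state();print(delta(s,Rt('y',np.radians(45)),LW(-.094,-.113,.033)))
E
```

```text
4.5 [-0.491  0.426  1.948  0.787  1.189 -0.816] [ 0.5771 -0.0085  0.0372] 0.5877417069085292 [ -4.1 -22.1  14.2]
TCP in L [ -84.6 -150.4   37.2]
(array([0.024, 0.022, 0.01 ]), array([-4.1, 37.1, -4.1]))
```

View pics/scene_c.png

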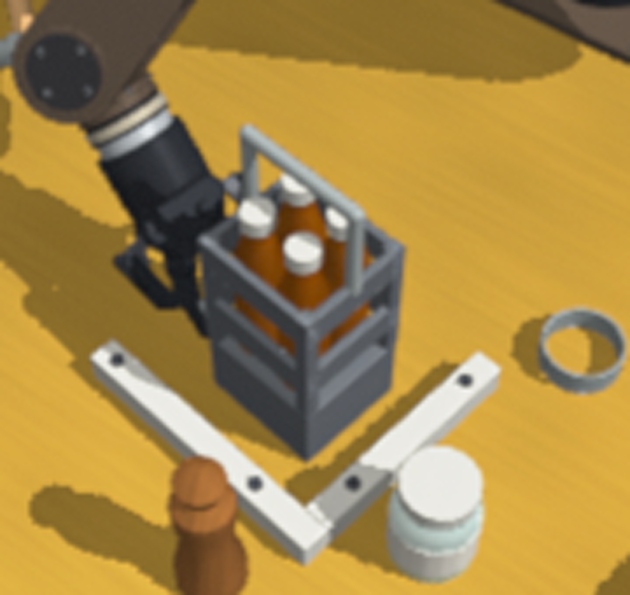

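View pics/top_c.png

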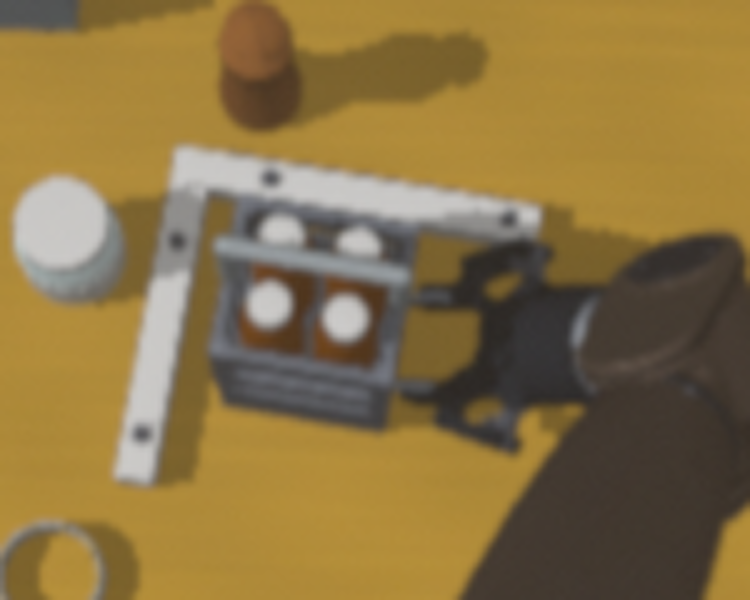

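Emit:
move_arm([
  [0.01, 0.01, 0, -1, 8, 0, 105],
  [0.02, 0.02, 0, -1, 14, 0, 105],
  [0.02, 0.02, 0, -1, 20, 0, 105],
  [0.02, 0.02, 0, 0, 25, 0, 105],
  [0.02, 0.02, 0, 0, 30, 0, 105],
  [0.02, 0.02, 0, 0, 34, 0, 105],
  [0.02, 0.02, 0, 0, 38, 0, 105],
])

```text
time: 5.3
eef_pos: [0.5803, 0.0253, 0.0376]
tcp_rot: [0.315, 0.629, 0.215, 0.678]
contact_force: [-0.5, -13.1, 0.3]
opening: 0.587
```

```bash
python3 look.py d scene top
```

```text
5.3 [-0.437  0.42   1.959  0.819  1.169 -0.778] [0.5803 0.0253 0.0376] 0.587327168329324 [ -0.5 -13.1   0.3]
TCP in L [ -86.2 -116.5   37.6]
```

View pics/scene_d.png

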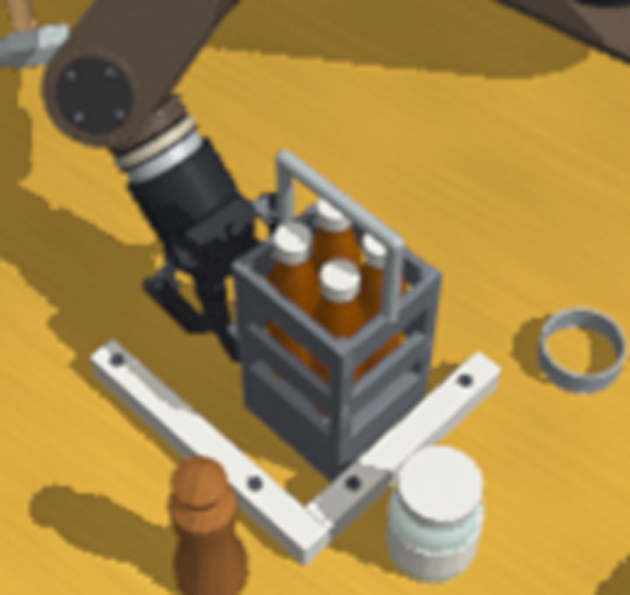

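View pics/top_d.png

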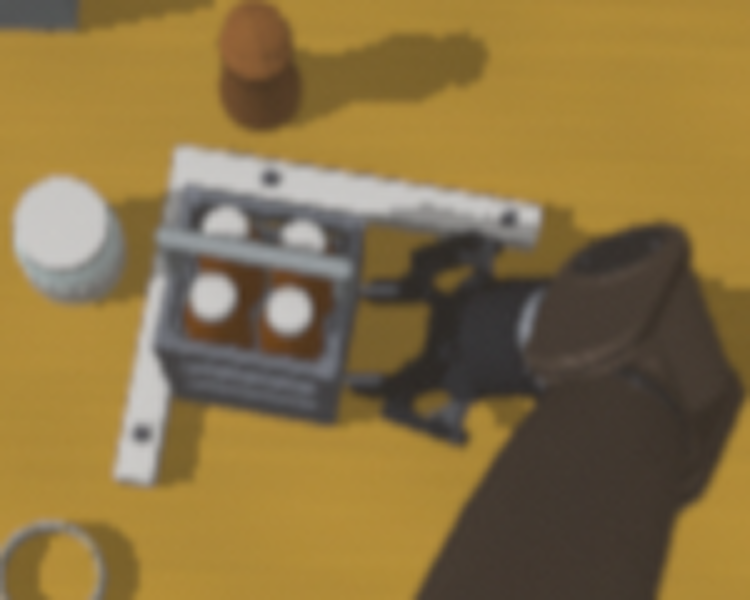

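Emit:
move_arm([
  [0, 0, 0, 0, 8, 0, 105],
  [0, 0, 0, 0, 11, 0, 105],
  [0, 0, 0, 0, 14, 0, 105],
  [0, 0, 0, 0, 14, 0, 105],
])

```text
time: 5.8
eef_pos: [0.5822, 0.0263, 0.0376]
tcp_rot: [0.304, 0.629, 0.208, 0.684]
contact_force: [-16.7, -43.1, 11.0]
opening: 0.588
```

Emit:
move_arm([
  [0, 0, 0, 0, -10, 0, 105],
  [0, 0, 0, -4, -30, 0, 105],
  [0, 0, 0, -9, -65, 20, 105],
  [0, 0, 0, -14, -100, 50, 105],
  [0, 0, 0, -25, -120, 100, 105],
  [0, 0, 0, -50, -140, 150, 105],
])

```text
time: 6.4
eef_pos: [0.5382, -0.1112, 0.1778]
tcp_rot: [0.305, 0.629, 0.207, 0.685]
contact_force: [-0.4, -0.8, 0.2]
opening: 0.586
```

```bash
python3 look.py e top scene
cat > kin.py <<'E'
from tgt import *
D=[([-1.48401429,.28717126,1.57822017,-.0000275,1.27862513,-.14997697],[.15830105,-.65547278,.2299201],[0.43806498,0.55614691,-0.43682808,0.55496028]),
([-0.777,0.25,1.763,0.605,1.646,-0.755],[0.5362,-0.1875,0.2292],[0.315,0.633,0.223,0.671]),
([-0.744,0.517,1.828,0.636,1.362,-0.924],[0.5443,-0.1668,0.0339],[0.316,0.633,0.224,0.67]),
([-0.604,0.452,1.91,0.719,1.269,-0.861],[0.5631,-0.0751,0.0384],[0.311,0.63,0.219,0.676]),
([-0.491,0.426,1.948,0.787,1.189,-0.816],[0.5771,-0.0085,0.0372],[0.308,0.626,0.216,0.683]),
([-0.437,0.42,1.959,0.819,1.169,-0.778],[0.5803,0.0253,0.0376],[0.315,0.629,0.215,0.678])]
Ry=lambda a:R.from_euler('y',a); Rz=lambda a:R.from_euler('z',a)
def fk(q,p,s4,s6):
    h,sx,a,ex,b,lat,d,dl,r0=p
    A=Rz(q[0]); B=A*Ry(q[1]); C=B*Ry(q[2]); E=C*Rz(s4*q[3]); F=E*Ry(q[4]); G=F*Rz(s6*q[5]+r0)
    pos=np.array([0,0,h])+A.apply([sx,lat,0])+B.apply([0,0,a])+C.apply([ex,0,b])+F.apply([0,dl,d])
    return pos,G
E
python3 - <<'E'
from kin import *
best=None
for s4 in(1,-1):
  for s6 in (1,-1):
    f=lambda p:np.concatenate([np.r_[fk(q,p,s4,s6)[0]-x] for q,x,_ in D])
    r=least_squares(f,[.2,0,.4,0,.4,.1,.25,0,0]);print(s4,s6,r.cost,r.x.round(3),np.abs(f(r.x)).max())
E
```

```text
6.4 [-0.676  0.204  1.909  0.644  1.466 -0.744] [ 0.5382 -0.1112  0.1778] 0.5862784334786286 [-0.4 -0.8  0.2]
TCP in L [-108.5 -257.6  177.8]
1 1 1.401028765641303e-07 [ 0.241 -0.     0.442  0.02   0.573  0.101  0.249  0.     0.   ] 0.0002797784606737297
1 -1 1.401028765641303e-07 [ 0.241 -0.     0.442  0.02   0.573  0.101  0.249  0.     0.   ] 0.0002797784606737297
-1 1 0.007653308565114234 [ 0.049 -0.211  0.698  0.352  0.764  0.387 -0.058 -0.235  0.   ] 0.05960948379293152
-1 -1 0.007653308565114234 [ 0.049 -0.211  0.698  0.352  0.764  0.387 -0.058 -0.235  0.   ] 0.05960948379293152
```

View pics/top_e.png

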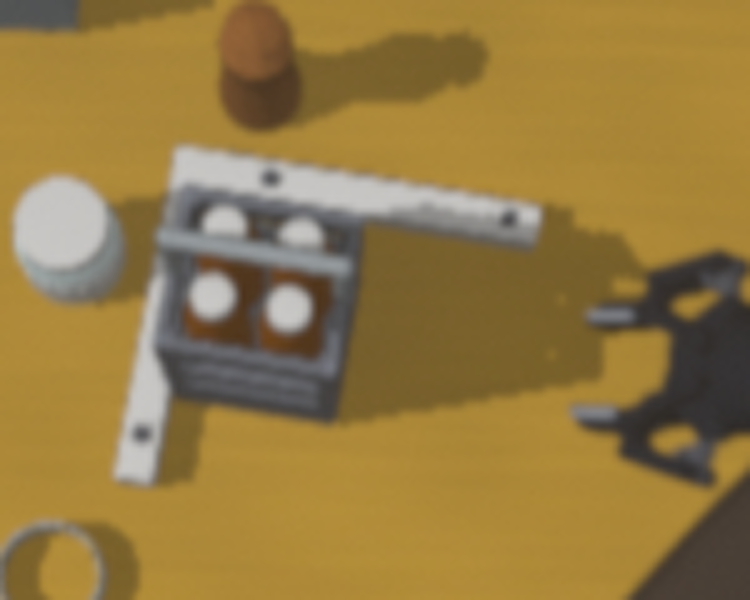

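View pics/scene_e.png

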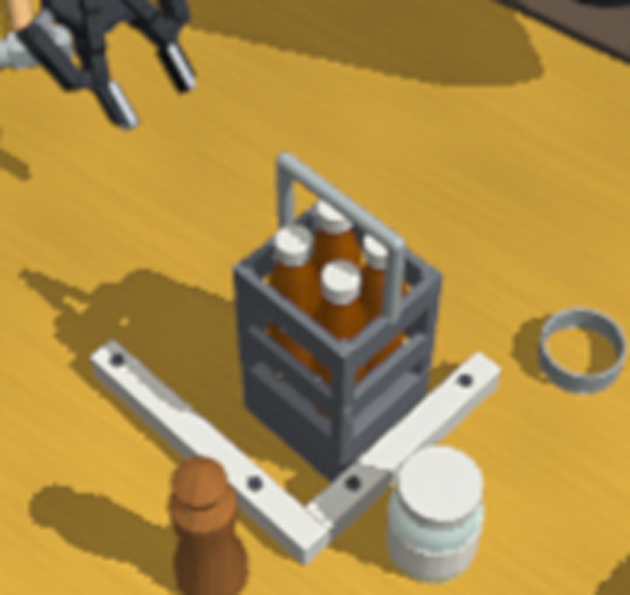

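```bash
cat >> kin.py <<'E'
PP=np.array([.241,0,.442,.02,.573,.101,.249,0,0])
LO=np.array([-2.77,-.9,.21,-1.53,.24,-2.84]);HI=np.array([2.77,2.22,2.48,4.67,2.81,2.84])
def toolR(G): return G*OFF
E
python3 - <<'E'
from kin import *
for s6 in (1,-1):
    O=[(fk(q,PP,1,s6)[1].inv()*R.from_quat(r)) for q,_,r in D]
    print(s6,np.round([o.as_rotvec() for o in O],2).tolist())
    m=O[0]
    if max((m.inv()*o).magnitude() for o in O)<.05: S6=s6;OFF=m
q0=np.array([-0.676,0.204,1.909,0.644,1.466,-0.744])
def ik(pg,Rg,starts):
    best=None
    for st in starts:
        def f(q):
            p,G=fk(q,PP,1,S6); return np.r_[(p-pg)*10,(Rg.inv()*(G*OFF)).as_rotvec()]
        r=least_squares(f,np.clip(st,LO+.01,HI-.01),bounds=(LO,HI))
        if best is None or r.cost<best.cost: best=r
    return best
rng=np.random.default_rng(0)
starts=[q0]+[q0+rng.normal(0,.6,6) for _ in range(8)]
for th in (25,30,35,40,45):
  for x in (-.19,-.16,-.10):
    r=ik(LW(x,-.055,.035),Rt('x',np.radians(th),-1),starts); print(th,x,round(r.cost,5),r.x.round(2))
E
```

```text
1 [[0.0, -1.57, 0.0], [0.0, -1.57, 0.0], [-0.0, -1.57, 0.0], [0.0, -1.57, -0.0], [-0.0, -1.57, 0.0], [0.0, -1.57, 0.0]]
-1 [[-0.24, -1.56, -0.24], [-1.16, -1.24, -1.16], [-1.41, -1.06, -1.41], [-1.32, -1.13, -1.32], [-1.26, -1.18, -1.25], [-1.2, -1.22, -1.2]]
25 -0.19 0.0 [ 0.04 -0.    2.37 -0.22  0.36  1.94]
25 -0.16 0.0 [ 0.03  0.06  2.3  -0.2   0.36  1.91]
25 -0.1 0.0 [ 0.    0.17  2.17 -0.17  0.37  1.86]
30 -0.19 0.0 [ 0.05 -0.02  2.41 -0.38  0.25  2.11]
30 -0.16 0.0 [ 0.03  0.04  2.35 -0.36  0.25  2.07]
30 -0.1 0.0 [ 0.01  0.16  2.22 -0.3   0.26  1.99]
35 -0.19 0.00149 [ 0.08 -0.01  2.42 -0.77  0.24  2.52]
35 -0.16 0.00177 [ 0.07  0.05  2.36 -0.72  0.24  2.46]
35 -0.1 0.00178 [ 0.04  0.16  2.23 -0.59  0.24  2.3 ]
40 -0.19 0.00477 [ 0.11 -0.01  2.44 -1.08  0.24  2.84]
40 -0.16 0.00334 [ 0.11  0.06  2.41  4.6   0.24 -2.84]
40 -0.1 0.00494 [ 0.08  0.18  2.28  4.58  0.24 -2.84]
45 -0.19 0.01436 [ 0.11 -0.01  2.44 -1.09  0.24  2.84]
45 -0.16 0.00043 [ 0.07  0.06  2.45  3.95  0.24 -2.21]
45 -0.1 0.00109 [ 0.05  0.17  2.33  3.9   0.24 -2.18]
```

```bash
cat >> kin.py <<'E'
S6=1;OFF=R.from_rotvec([0,-np.pi/2,0])
def ik1(pg,Rg,st):
    def f(q):
        p,G=fk(q,PP,1,S6); return np.r_[(p-pg)*10,(Rg.inv()*(G*OFF)).as_rotvec()]
    return least_squares(f,np.clip(st,LO+1e-3,HI-1e-3),bounds=(LO,HI))
E
python3 - <<'E'
from kin import *
from plant import readout
s=readout.get_state(); R0=R.from_quat(s["tcp_rot"]); q=s["qpos"]; p0=s["eef_pos"]
via=LW(-.20,-.20,.2); end=LW(-.19,-.055,.2); low=LW(-.19,-.055,.035)
for sg in (1,-1):
    Rg=Rt('x',np.radians(28),sg); rv=(Rg*R0.inv()).as_rotvec(); print(sg,rv.round(3),np.linalg.norm(rv), ((via-p0)*1e3).round(),((end-p0)*1e3).round(),((low-p0)*1e3).round())
    qq=q
    for k in range(1,13):
        a=min(k/12,1); pg=p0+(via-p0)*a
        r=ik1(pg,R.from_rotvec(rv*a)*R0,qq); qq=r.x; print(round(r.cost,5),qq.round(2))
    for pg in (end,low,LW(-.1,-.055,.035)):
        r=ik1(pg,Rg,qq); qq=r.x; print('  ',round(r.cost,5),qq.round(2))
E
```

```text
1 [-1.104 -0.773  1.346] 1.9046534295109914 [-84.  72.  17.] [-54. 215.  17.] [ -54.  215. -148.]
0.0 [-0.65  0.16  1.92  0.59  1.43 -0.84]
0.0 [-0.62  0.11  1.95  0.53  1.39 -0.94]
0.0 [-0.6   0.06  1.98  0.48  1.34 -1.03]
0.0 [-0.57  0.01  2.01  0.42  1.29 -1.12]
0.0 [-0.54 -0.04  2.05  0.38  1.23 -1.21]
0.0 [-0.51 -0.1   2.09  0.33  1.17 -1.3 ]
0.0 [-0.48 -0.16  2.14  0.29  1.1  -1.39]
0.0 [-0.46 -0.22  2.18  0.25  1.03 -1.48]
0.0 [-0.43 -0.28  2.24  0.22  0.96 -1.57]
0.0 [-0.41 -0.35  2.29  0.19  0.89 -1.67]
0.0 [-0.39 -0.42  2.34  0.17  0.83 -1.78]
0.0 [-0.37 -0.49  2.4   0.16  0.76 -1.89]
   0.0 [ 0.04 -0.34  2.3  -0.13  0.7  -1.3 ]
   0.0 [ 0.04 -0.01  2.39 -0.3   0.29 -1.12]
   0.0 [ 0.01  0.16  2.2  -0.24  0.3  -1.21]
-1 [-0.135  0.246 -1.549] 1.5738409024757531 [-84.  72.  17.] [-54. 215.  17.] [ -54.  215. -148.]
0.0 [-0.69  0.13  1.97  0.67  1.4  -0.65]
0.0 [-0.69  0.07  2.03  0.7   1.33 -0.55]
0.0 [-0.69 -0.    2.09  0.72  1.27 -0.44]
0.0 [-0.69 -0.07  2.15  0.73  1.2  -0.32]
0.0 [-0.67 -0.14  2.21  0.72  1.13 -0.2 ]
0.0 [-0.66 -0.21  2.25  0.71  1.06 -0.06]
0.0 [-0.63 -0.28  2.3   0.68  0.99  0.1 ]
0.0 [-0.59 -0.34  2.33  0.62  0.92  0.28]
0.0 [-0.55 -0.39  2.36  0.54  0.86  0.49]
0.0 [-0.5  -0.44  2.38  0.44  0.81  0.72]
0.0 [-0.44 -0.47  2.4   0.31  0.77  0.97]
0.0 [-0.37 -0.49  2.4   0.16  0.76  1.25]
   0.0 [ 0.04 -0.34  2.3  -0.13  0.7   1.84]
   0.0 [ 0.04 -0.01  2.39 -0.3   0.29  2.03]
   0.0 [ 0.01  0.16  2.2  -0.24  0.3   1.93]
```

Emit:
move_arm([
  [-1.104, -0.773, 1.346, -84, 72, 17, 105],
  [-1.104, -0.773, 1.346, -84, 72, 17, 105],
  [-1.104, -0.773, 1.346, -84, 72, 17, 105],
  [-1.104, -0.773, 1.346, -84, 72, 17, 105],
  [-1.104, -0.773, 1.346, -84, 72, 17, 105],
  [-1.104, -0.773, 1.346, -84, 72, 17, 105],
  [-1.104, -0.773, 1.346, -84, 72, 17, 105],
  [-1.104, -0.773, 1.346, -84, 72, 17, 105],
  [-1.104, -0.773, 1.346, -84, 72, 17, 105],
  [-1.104, -0.773, 1.346, -84, 72, 17, 105],
  [-1.104, -0.773, 1.346, -84, 72, 17, 105],
  [-1.104, -0.773, 1.346, -84, 72, 17, 105],
])

```text
time: 7.7
eef_pos: [0.4562, -0.0416, 0.1998]
tcp_rot: [-0.537, 0.431, 0.321, 0.65]
contact_force: [0.3, -0.2, 0.5]
opening: 0.585
```

Run:
```python
from tgt import *
from plant import readout
s=readout.get_state(); print(s["qpos"].round(2),s["eef_pos"])
for p in ((-.19,-.057,.2),(-.19,-.057,.032)): print(delta(s,Rt('x',np.radians(28),1),LW(*p)))
# crate pose from pics top_e, scene_e
T=pickle.load(open("top_e.pkl","rb"));S=pickle.load(open("scene_e.pkl","rb"))
t=lambda U:cp(U,5,(215,140)); sc=lambda U:cp(U,3.5,(190,120)); a,b=.05,.055
ct=(T,[[-a,b,.19],[-a,-b,.19],[a,-b,.19],[a,b,.19],[-a,b,0],[-a,-b,0]],t([[157,345],[335,375],[362,225],[185,190],[172,397],[335,421]]))
cs=(S,[[a,-b,.19],[a,b,.19],[-a,b,.19],[a,b,0],[a,-b,0]],sc([[236,270],[345,347],[440,275],[337,475],[247,408]]))
for n,o in (("top",[ct]),("scene",[cs]),("both",[ct,cs])):
    p,r=fit(o,[.6,0,0]); d=p[:2]-L[:2];c,si=np.cos(L[2]),np.sin(L[2]); print(n,"crate in L",(c*d[0]+si*d[1]).round(4),(-si*d[0]+c*d[1]).round(4),(p[2]-L[2]).round(3),np.abs(r).max(1).round(1))
```

```text
[-0.38 -0.45  2.37  0.16  0.81 -1.8 ] [ 0.45620777 -0.0415853   0.19983238]
(array([-0.06 , -0.043,  0.074]), array([ 29.7, 140.5,   0.2]))
(array([-0.06 , -0.043,  0.074]), array([  29.7,  140.5, -167.8]))
top crate in L -0.0875 -0.0561 -0.005 [0.9 0.4 2.1 1.3 0.5 1.3]
scene crate in L -0.0918 -0.0557 -0.01 [1.8 2.5 1.2 4.3 1.1]
both crate in L -0.0895 -0.0558 -0.003 [1.1 1.  1.5 0.6 1.1 1.9 1.7 3.  0.6 4.8 1.7]
```

Emit:
move_arm([
  [-0.06, -0.043, 0.074, 10, 48, 0, 105],
  [-0.06, -0.043, 0.074, 20, 95, 0, 105],
  [-0.06, -0.043, 0.074, 29.7, 140.5, 0, 105],
  [-0.06, -0.043, 0.074, 29.7, 140.5, -30, 105],
  [-0.06, -0.043, 0.074, 29.7, 140.5, -75, 105],
  [-0.06, -0.043, 0.074, 29.7, 140.5, -120, 105],
  [-0.06, -0.043, 0.074, 29.7, 140.5, -155, 105],
  [-0.06, -0.043, 0.074, 29.7, 140.5, -168, 105],
  [-0.06, -0.043, 0.074, 29.7, 140.5, -168, 105],
])

```text
time: 8.6
eef_pos: [0.4834, 0.0987, 0.0285]
tcp_rot: [-0.578, 0.408, 0.322, 0.629]
contact_force: [-0.4, -0.3, -0.2]
opening: 0.587
```

```bash
python3 look.py f scene top;  python3 - <<'E'
from tgt import *
from plant import readout
s=readout.get_state();print(delta(s,Rt('x',np.radians(28)),LW(-.147,-.057,.034)))
E
```

```text
8.6 [ 3.900e-02 -2.000e-03  2.396e+00 -3.040e-01  2.850e-01 -1.118e+00] [0.4834 0.0987 0.0285] 0.5874951685658266 [-0.4 -0.3 -0.2]
TCP in L [-192.4  -57.5   28.5]
(array([-0.,  0.,  0.]), array([42.1, -6.1,  1.9]))
```

View pics/scene_f.png

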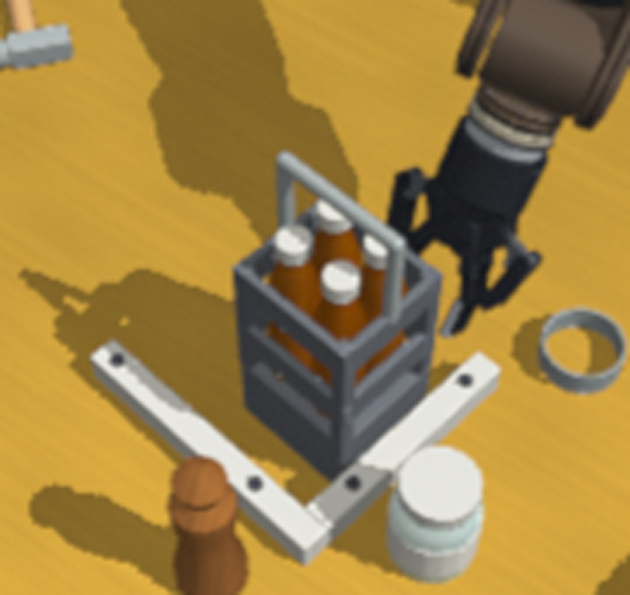

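View pics/top_f.png

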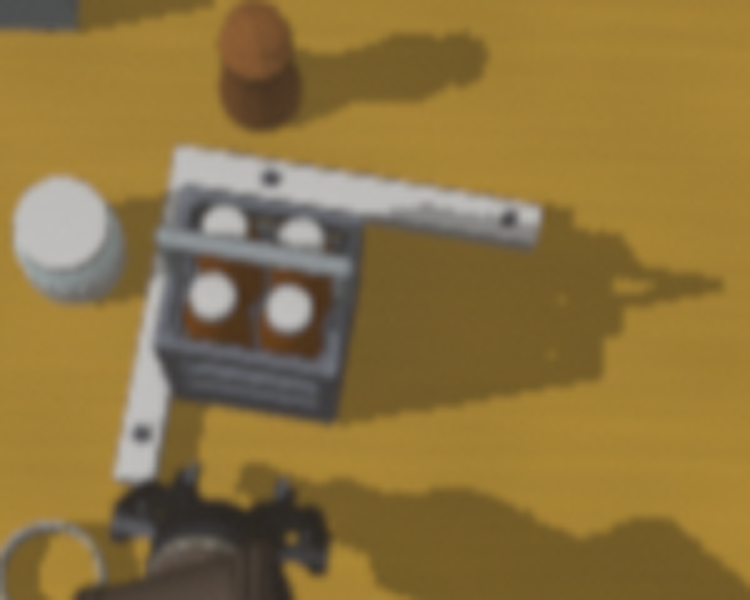

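Emit:
move_arm([
  [0, 0, 0, 20, -3, 2, 105],
  [0, 0, 0, 36, -5, 3, 105],
  [0, 0, 0, 43, -6, 3, 105],
  [0, 0, 0, 49, -7, 3, 105],
  [0, 0, 0, 55, -8, 3, 105],
  [0, 0, 0, 60, -9, 3, 105],
  [0, 0, 0, 65, -9, 3, 105],
  [0, 0, 0, 70, -10, 3, 105],
  [0, 0, 0, 75, -11, 3, 105],
])

```text
time: 9.6
eef_pos: [0.5555, 0.0883, 0.0333]
tcp_rot: [-0.577, 0.411, 0.324, 0.628]
contact_force: [-22.8, 2.7, 14.8]
opening: 0.59
```

```bash
python3 look.py g scene top
```

```text
9.6 [ 0.01   0.133  2.236 -0.238  0.31  -1.209] [0.5555 0.0883 0.0333] 0.5896201094736362 [-22.8   2.7  14.8]
TCP in L [-119.6  -57.6   33.3]
```

View pics/scene_g.png

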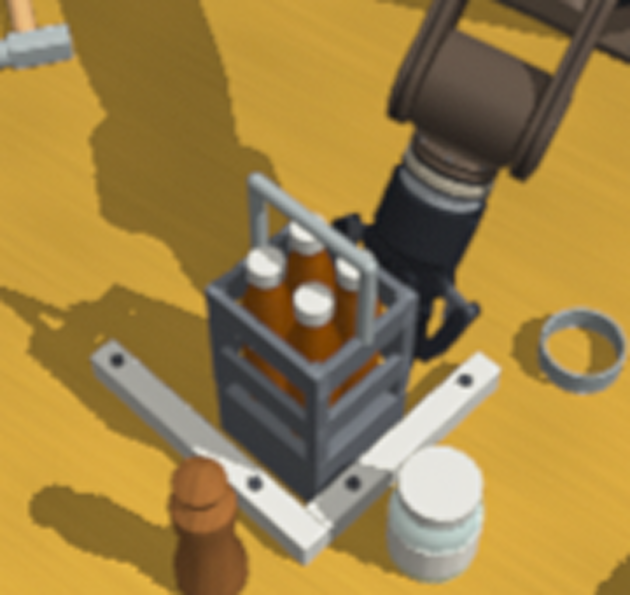

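View pics/top_g.png

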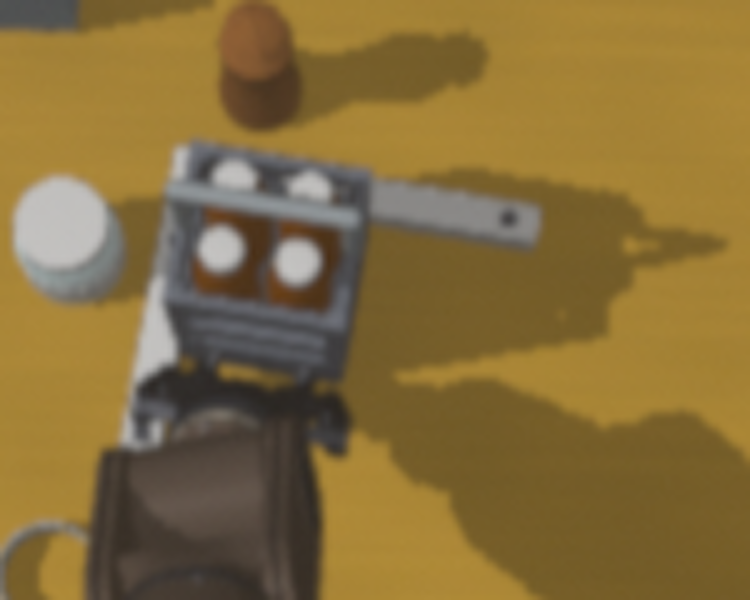

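Emit:
move_arm([
  [0, 0, 0, 6, -1, 0, 105],
  [0, 0, 0, 10, -1, 0, 105],
  [0, 0, 0, 13, -2, 0, 105],
  [0, 0, 0, 16, -2, 0, 105],
])

```text
time: 10.1
eef_pos: [0.5668, 0.0865, 0.0315]
tcp_rot: [-0.575, 0.415, 0.326, 0.625]
contact_force: [-23.9, 1.3, 14.3]
opening: 0.593
```

Emit:
move_arm([
  [0, 0, 0, 6, -1, 0, 105],
  [0, 0, 0, 9, -1, 0, 105],
])

```text
time: 10.3
eef_pos: [0.5679, 0.0862, 0.0288]
tcp_rot: [-0.572, 0.422, 0.331, 0.621]
contact_force: [-34.6, 5.9, 21.7]
opening: 0.586
```

```bash
python3 look.py i scene top
```

```text
10.3 [ 0.006  0.173  2.192 -0.219  0.344 -1.232] [0.5679 0.0862 0.0288] 0.586388298543552 [-34.6   5.9  21.7]
TCP in L [-107.   -57.9   28.8]
```

View pics/scene_i.png

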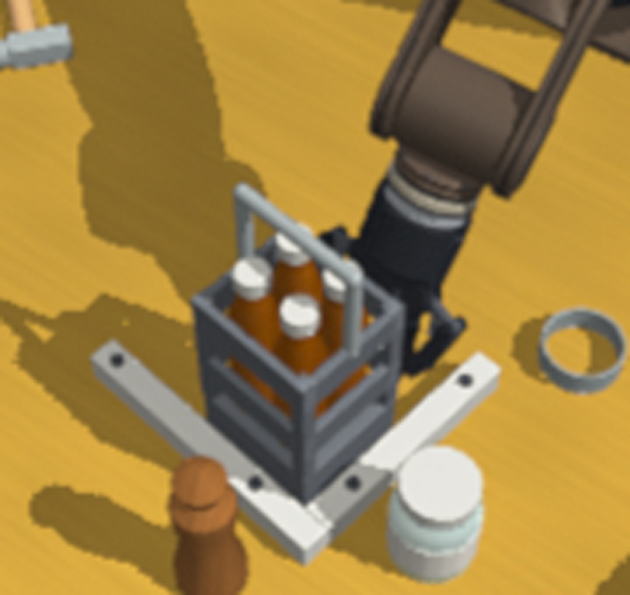

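Emit:
move_arm([
  [0, 0, 0, 3, 0, 2, 105],
  [0, 0, 0, 7, -1, 3, 105],
  [0, 0, 0, 9, -1, 3, 105],
])

```text
time: 10.7
eef_pos: [0.568, 0.0865, 0.0293]
tcp_rot: [-0.568, 0.429, 0.337, 0.616]
contact_force: [-47.5, 6.7, 39.2]
opening: 0.587
```

```bash
python3 look.py j
python3 - <<'E'
from tgt import *
from plant import readout
s=readout.get_state(); x=R.from_quat(s["tcp_rot"]).as_matrix()[:,0]; print("tilt",np.degrees(np.arccos(-x[2])))
E
```

```text
10.7 [ 0.008  0.177  2.18  -0.207  0.374 -1.243] [0.568  0.0865 0.0293] 0.5873219611238238 [-47.5   6.7  39.2]
TCP in L [-107.   -57.6   29.3]
tilt 24.29417386497425
```

The force rose to about 47 N with no further motion, so the crate is seated against the back rail. I'll back off and check.

Emit:
move_arm([
  [0, 0, 0, -5, 0, 0, 105],
  [0, 0, 0, -20, 3, 2, 105],
  [0, 0, 0, -45, 6, 3, 105],
  [0, 0, 0, -75, 11, 5, 105],
  [0, 0, 0, -90, 13, 40, 105],
  [0, 0, 0, -100, 14, 80, 105],
  [0, 0, 0, -100, -20, 120, 105],
  [0, 0, 0, -100, -60, 150, 105],
  [0, 0, 0, -100, -100, 170, 105],
  [0, 0, 0, -100, -140, 170, 105],
  [0, 0, 0, -100, -140, 170, 105],
])

```text
time: 11.8
eef_pos: [0.4691, -0.0583, 0.2031]
tcp_rot: [-0.569, 0.429, 0.332, 0.618]
contact_force: [0.3, 0.5, -0.7]
opening: 0.588
```

```bash
python3 look.py k scene top
```

```text
11.8 [-0.383 -0.407  2.331  0.114  0.796 -1.865] [ 0.4691 -0.0583  0.2031] 0.5880479932861774 [ 0.3  0.5 -0.7]
TCP in L [-184.4 -214.9  203.1]
```

View pics/scene_k.png

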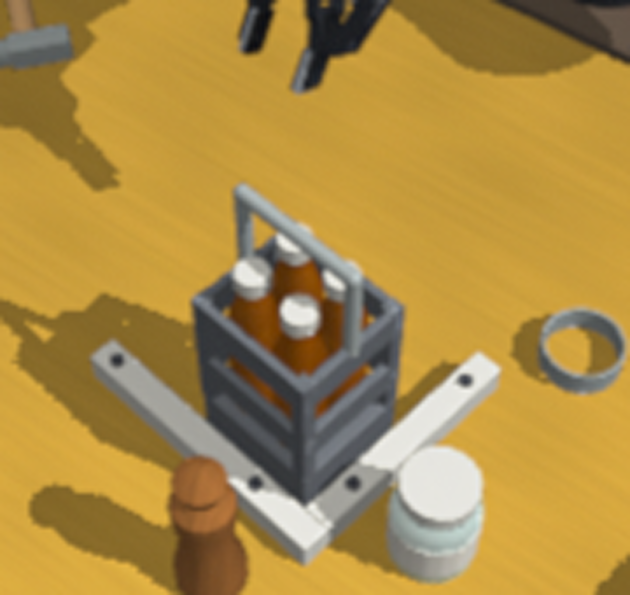

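View pics/top_k.png

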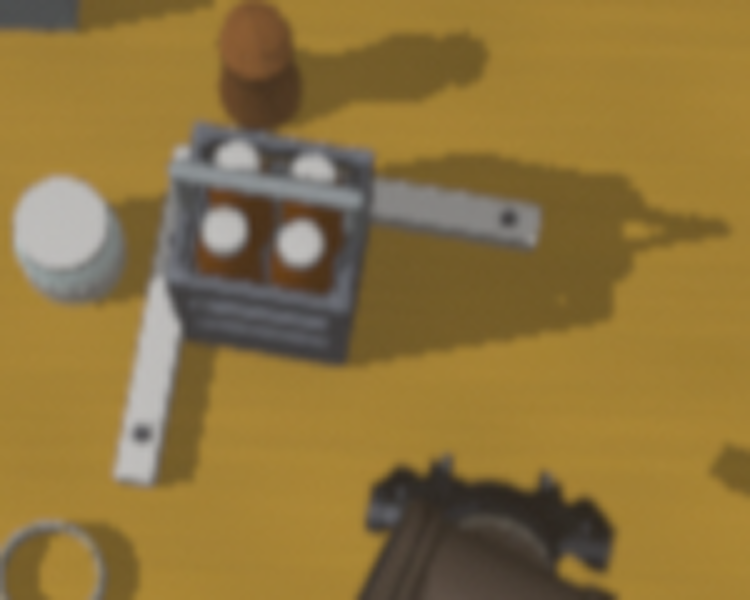

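Run:
```python
from tgt import *
T=pickle.load(open("top_k.pkl","rb"));S=pickle.load(open("scene_k.pkl","rb"))
t=lambda U:cp(U,5,(215,140)); sc=lambda U:cp(U,3.5,(190,120)); a,b=.05,.055
ct=(T,[[-a,b,.19],[-a,-b,.19],[a,-b,.19],[a,b,.19],[-a,b,0],[-a,-b,0]],t([[165,280],[348,310],[375,150],[196,124],[187,340],[346,362]]))
cs=(S,[[a,-b,.19],[a,b,.19],[-a,b,.19],[a,b,0],[a,-b,.0]],sc([[194,300],[303,382],[405,308],[303,500],[206,425]]))
for n,o in (("top",[ct]),("scene",[cs]),("both",[ct,cs])):
    p,r=fit(o,[.6,0,0]); d=p[:2]-L[:2];c,si=np.cos(L[2]),np.sin(L[2]); print(n,"crate in L",(c*d[0]+si*d[1]).round(4),(-si*d[0]+c*d[1]).round(4),(p[2]-L[2]).round(3),np.abs(r).max(1).round(1))
h=LW(-.05,-.055); pose=[h[0],h[1],L[2]]
def crop(c,box,f,name):
    u0,v0,u1,v1=box; im=cv2.resize(c["color"][v0:v1,u0:u1,::-1],None,fx=f,fy=f,interpolation=cv2.INTER_CUBIC); cv2.imwrite(name,im)
    V=[[sx*a,sy*b,z] for z in(0,.19) for sx in(-1,1) for sy in(-1,1)]
    q=((proj(c,obj2w(pose,V))-[u0,v0]+.5)*f-.5).round().astype(int)
    for i in range(8):
        for j in range(i):
            if bin(i^j).count('1')==1: cv2.line(im,tuple(map(int,q[i])),tuple(map(int,q[j])),(0,0,255),1)
    r=((proj(c,obj2w(L,[[0,0,.03],[0,-.22,.03],[-.2,0,.03]]))-[u0,v0]+.5)*f-.5).round().astype(int)
    for k in(1,2): cv2.line(im,tuple(map(int,r[0])),tuple(map(int,r[k])),(0,255,0),1)
    cv2.imwrite(name.replace(".png","_ov.png"),im)
crop(T,(240,155,330,220),8,"pics/tk.png"); crop(S,(240,165,340,275),5.4,"pics/sk.png")
# others moved?
for n in("top","scene"):
    c0=pickle.load(open(n+"0.pkl","rb"))["color"].astype(int); c1=(T if n=="top" else S)["color"].astype(int)
```

```text
top crate in L -0.0469 -0.0563 0.005 [0.2 0.2 0.3 0.8 0.6 1.1]
scene crate in L -0.0568 -0.06 -0.029 [3.6 0.4 2.7 4.4 0.7]
both crate in L -0.0496 -0.0562 -0.0 [0.9 0.9 0.7 0.3 0.9 2.  1.7 3.2 0.8 7.  3.7]
```

View pics/tk_ov.png

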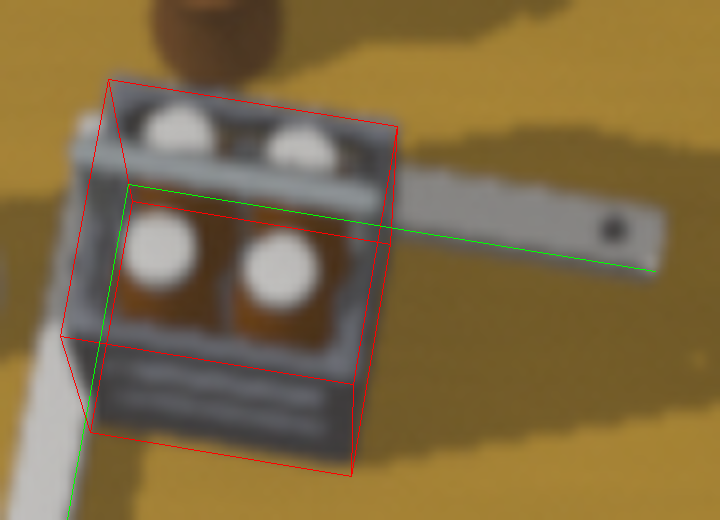

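View pics/tk.png

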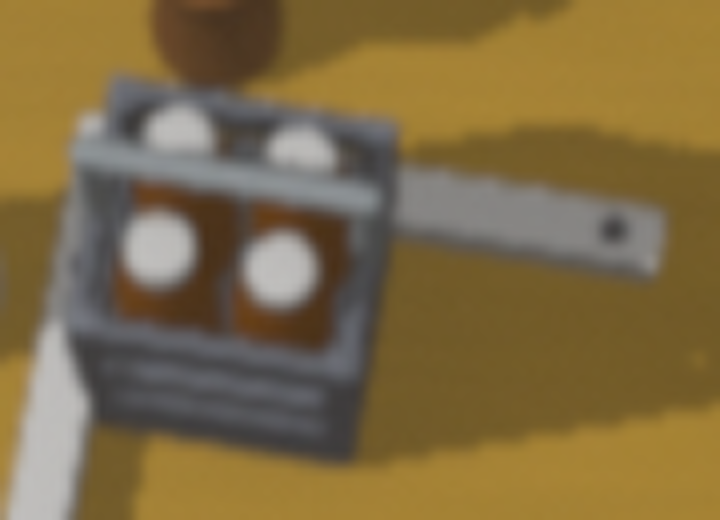

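View pics/sk_ov.png

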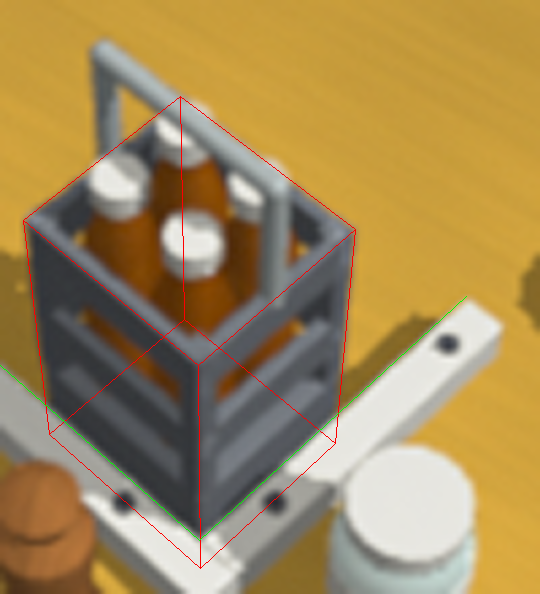

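View pics/sk.png

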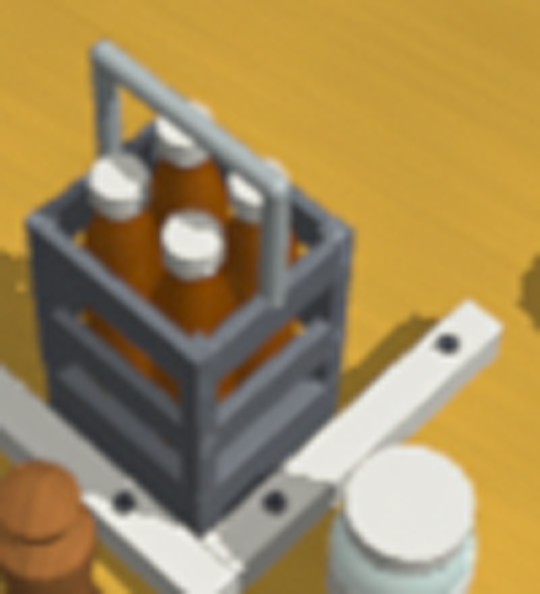

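The scene overlay shows the crate's near corner seated in the L at (202,535) in the crop, and the top fit gives (-0.047, -0.056), 0.005 rad. I'll check that nothing else moved, then hand in.

Run:
```python
from h import *
from plant import readout, ctrl
a=pickle.load(open("top0.pkl","rb"))["color"]; c=pickle.load(open("top_k.pkl","rb"))["color"]
for n,(u,v,w,h) in dict(mill=(266,148,20,25),jar=(226,186,26,26),cutter=(222,254,34,26),bowl=(420,199,56,56),tender=(413,254,26,30),spat=(145,283,60,30),tin=(135,226,96,80)).items():
    u0,v0=(int(u-w/2),int(v-h/2)); t=a[v0:v0+h,u0:u0+w]; r=c[v0-10:v0+h+10,u0-10:u0+w+10]
    m=cv2.matchTemplate(r,t,cv2.TM_CCOEFF_NORMED); _,mx,_,loc=cv2.minMaxLoc(m); print(n,round(mx,3),loc[0]-10,loc[1]-10)
s=readout.get_state(); print(s["time"],s["contact_force"].round(1))
print(ctrl.sign_off())
```

```text
mill 0.999 0 0
jar 1.0 0 0
cutter 0.999 0 0
bowl 0.997 0 0
tender 0.903 0 0
spat 1.0 0 0
tin 1.0 0 0
11.9 [-0.7  0.8  0. ]
the job is handed in; nothing more can be done
None
```

The crate is in the corner stop and the job was handed in at about 12 s of the 51 s allowed. I pushed it low, with two tilted fingertips at about 4 cm height, first along the stop's y into the side rail and then along its x into the back rail. In each direction I stopped when the force rose (to about 46 N, then 47 N) with almost no further motion. I then backed the arm off.

**Crate position:** the last overhead fit puts the crate at about (-47, -56) mm in the stop's frame, against a home of (-50, -55) mm, square to about 0.005 rad. The overlay on the scene camera shows its near corner seated in the L. The crate looked upright in every picture.

**Other things on the table:** matching each object in the overhead pictures showed 0 px of shift for all seven. The tenderiser matched less closely (0.90, where the others were 0.997 or better).

**Robot:** at sign-off the arm was clear of the crate and the wrist force was about 1 N, which is noise level.

**Checks that disagreed:**
- The overhead fit puts the crate about 3 mm past home along x, which would be inside the back rail. I put that down to calibration and reading error.
- A fit on the scene camera alone gave (-57, -60) mm and -0.029 rad. It had errors up to 4 px because it used base corners hidden behind the rails, so I discounted it.

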